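Release the latched channel key

ROBOT

A 6-joint arm with a two-finger parallel gripper is mounted at the origin on the work surface. World frame = base frame: x ahead of the robot, y to its left, z up, the work surface at z = 0. Lengths are in m, angles in degrees, forces in N, time in s.
With the tool pointing down it reaches from about 0.35 to 0.875 m from the base axis. Payload 4.2 kg.
Tool frame: the origin (TCP) lies midway between the tips of the shut fingers; the grasp point (between the pads) lies 19 mm behind it; z points along the fingers, y is the direction in which the jaws open and shut (so a half turn about z gives the same grasp; the last joint's range is limited). The gripper opens to 87 mm and grips with 3 to 60 N. Pads are 19 mm wide; open, the fingers measure 117 mm over their backs; the gripper's body (75 mm by 190 mm) begins 51 mm behind the grasp point.
Start: joints at [85.692, 22.042, 0.453, 0, -68.411, -14.817], TCP at [0.205, 0.59, 0.223] pointing down, gripper open.
Joint ranges: [-179.83, 179.83], [-69.29, 118.12], [-61.27, 80.66], [-181.25, 117.63], [-171.15, -9.14], [-177.46, 177.46]. Speed limits (degrees/s): [159.86, 159.86, 180, 180, 180, 180].

INTERFACE

Orientations are given as a 3x3 rotation matrix whose columns are the frame's x, y, z axes.
In Python, from station import sense, capture, finish_job gives the robot as it stands. The module is installed in compiled form; this text tells all that it offers.
- The arm moves only by the shell command python3 -m jog 'ROWS' [OPENING]. ROWS is JSON, a list of rows, each a list of 6 numbers: the shift along the tool's x, y, z in cm, then the turn, a rotation vector about the tool's x, y, z in degrees. In form: [[dx, dy, dz, wx, wy, wz], ...]. A call has exactly 5 rows; each row shifts and turns the commanded pose from where the row before left it, along the tool's axes as they then stand; what a row does not reach is not made up. A row lasts 1/12 s, in which the tool goes at most 41.7 mm and 7.16 degrees, less where a joint would pass 70% of its speed; a pose out of reach is approached as far as the arm can. A call is refused whole if a number of a shift passes 4.17 or a number of a turn 7.16, either way. A call with a gripper value outside its range is refused whole. OPENING is the finger opening in cm, from 0 to 8.7, set as the call begins (- or left out, the last holds). The fingers move at their own pace and stop on an object; the grip force is fixed at half the most. Time passes only in rows, so rows that do not move let the fingers close, or fill a call up. It gives the time, the measured TCP pose, the force and the opening at its end, in the units of the state.
- sense(): the state, without advancing time (a new reading comes with each control period).
- capture(name): name is "scene" or "top"; returns a dict with "frame" (400x640x3 uint8, red, green, blue), "fx", "fy", "cx", "cy" (pixels), "dist" ([k1, k2, p1, p2, k3] as OpenCV has them; the pictures are not rectified), "world_to_cam" (4x4, takes a point from world to camera coordinates). Camera axes: x right, y up, looking along -z (the intrinsics and any distortion apply to the point x, -y, -z); pixel columns grow to the right and rows downward; lengths in m; the calibration is good to about 2 mm. A picture is of the moment at which its call begins. There is no depth.
- finish_job(): hands the job in, once; it reports no verdict.
The state is a dict: "time_s": time; "joints": joint angles; "joint_velocities": joint speeds; "effort": joint torques, N m; "tcp_pos": TCP position; "ee_rot": TCP orientation; "wrist_force": force on the tool from outside, world axes, zero at the start; "moment": the same for the moment, N m; "gripper_width": opening from 0.0 (shut) to 1.0 (fully open).
Only numpy, scipy, OpenCV 4.12 (cv2) and the standard library are available. Lean on these libraries where they do the work, as an engineer would, in place of code of your own. Each camera call takes 0.05 s, during which the arm holds its last target.

TASK

One of the four identical keys on the white key box has been left latched down, slightly lower than the rest. Tap all four keys lightly with the fingertips, one after another from the robot's left to its right, to feel which one it is; only then press that key to the bottom and let go, so that it springs up and all four stand level. Do not push the other keys home, and leave the vial, stopper, lid, pen and everything else around where it is.

Things in the scene. Friction and masses are not known exactly. Their poses are not given: they have to be found in the camera images.
- console: Key box of a four-channel air supply: fixed white case, 160 (x) x 250 (y) x 60 mm high, on the table at varying place and yaw (to 0.4 rad). Origin: centre of its underside; z up, x away from the robot, y to the robot's left. Four grey keys in a row in its top at x = -35 mm, y = +66, +22, -22, -66 mm. A vial and a stopper stand on the top behind them.
- key1_top (a point): Centre of the top face of key 1, leftmost as seen from the robot (console y = +66 mm); moves with the key. Flat grey cap 30 x 30 mm, keys 44 mm apart centre to centre (14 mm gaps); the top is 16 mm above the case when up (76 mm above the table), 12 mm when latched.
- key1 (a joint): Depth of key 1 in m: 0 up, 0.004 latched, 0.010 bottom stop. Spring: 1.6 N starts an up key, 4.1 N at the bottom. A latched key does not yield below about 2.5 N; pushed to the bottom (latch lets go at 0.006 to 0.008) and let go, it springs up. An up key tapped lightly (under 0.005) springs back; pushed to the bottom it latches and cannot be freed again.
- key2_top (a point): Centre of the top face of key 2, second from the left as seen from the robot (console y = +22 mm); moves with the key. Flat grey cap 30 x 30 mm, keys 44 mm apart centre to centre (14 mm gaps); the top is 16 mm above the case when up (76 mm above the table), 12 mm when latched.
- key2 (a joint): Depth of key 2 in m: 0 up, 0.004 latched, 0.010 bottom stop. Spring: 1.6 N starts an up key, 4.1 N at the bottom. A latched key does not yield below about 2.5 N; pushed to the bottom (latch lets go at 0.006 to 0.008) and let go, it springs up. An up key tapped lightly (under 0.005) springs back; pushed to the bottom it latches and cannot be freed again.
- key3_top (a point): Centre of the top face of key 3, third from the left as seen from the robot (console y = -22 mm); moves with the key. Flat grey cap 30 x 30 mm, keys 44 mm apart centre to centre (14 mm gaps); the top is 16 mm above the case when up (76 mm above the table), 12 mm when latched.
- key3 (a joint): Depth of key 3 in m: 0 up, 0.004 latched, 0.010 bottom stop. Spring: 1.6 N starts an up key, 4.1 N at the bottom. A latched key does not yield below about 2.5 N; pushed to the bottom (latch lets go at 0.006 to 0.008) and let go, it springs up. An up key tapped lightly (under 0.005) springs back; pushed to the bottom it latches and cannot be freed again.
- key4_top (a point): Centre of the top face of key 4, rightmost as seen from the robot (console y = -66 mm); moves with the key. Flat grey cap 30 x 30 mm, keys 44 mm apart centre to centre (14 mm gaps); the top is 16 mm above the case when up (76 mm above the table), 12 mm when latched.
- key4 (a joint): Depth of key 4 in m: 0 up, 0.004 latched, 0.010 bottom stop. Spring: 1.6 N starts an up key, 4.1 N at the bottom. A latched key does not yield below about 2.5 N; pushed to the bottom (latch lets go at 0.006 to 0.008) and let go, it springs up. An up key tapped lightly (under 0.005) springs back; pushed to the bottom it latches and cannot be freed again.
- vial: Small amber vial, 24 mm across, 42 mm high, standing on the rear of the console's top. A loose bystander, to be left alone; its origin is on its underside.
- stopper: Rubber stopper, 34 mm across, 28 mm high, standing on the rear of the console's top. A loose bystander, to be left alone; its origin is on its underside.
- jar_lid: Yellow jar lid, 80 mm across, 17 mm high, lying to the right of the console. A loose bystander, to be left alone; its origin is on its underside.
- marker: Marker pen, 130 mm long, 15 mm thick, lying in front of the console (on the robot's side). A loose bystander, to be left alone; its origin is on its underside.
- beaker: Clear beaker, 68 mm across, 85 mm high, standing to the left of the console. A loose bystander, to be left alone; its origin is on its underside.
- sample_jar: Small clear jar with a white cap, 60 mm across, 75 mm high, standing behind the console. A loose bystander, to be left alone; its origin is on its underside.
- spoon: Steel spoon lying behind the console. A loose bystander, to be left alone; its origin is on its underside.

How it is judged (in metres and radians):
On the way, in this order (a step that is already met when the one before it is completed fails the run):
1. key 1 is tapped with the fingertips (contact force between the fingers and key1 above 0.3 N), for 0.02 s.
2. key 2 is tapped with the fingertips (contact force between the fingers and key2 above 0.3 N), for 0.02 s.
3. key 3 is tapped with the fingertips (contact force between the fingers and key3 above 0.3 N), for 0.02 s.
4. key 4 is tapped with the fingertips (contact force between the fingers and key4 above 0.3 N), for 0.02 s.
5. the latched key has been pressed and has come up: all four keys are up (value of joint each of key1, key2, key3, key4 below 0.0015 m), for 0.2 s.
At the end, for the whole second after the job is handed in: All four keys are up (each within 1.5 mm of its upper stop) after each was tapped in turn, left to right, before the latched one was released (all of step 5); the robot touches nothing.
It fails at once if a bystander (vial, stopper, jar lid, marker, beaker, small jar, spoon) is moved more than 20 mm (distance of any of vial, jar_lid, marker, beaker, sample_jar, spoon, stopper from where it was at the start of the episode above 0.02 m).
It also fails if it takes over 43 s, if anything falls off the work surface, if the arm or the gripper's body presses on something with over 40 N, if the wrist force passes 120 N, or if a joint passes its speed limit or range.

## Working session

There is one attempt and no reset: what is moved stays moved. The work goes in short steps, Python scripts to look and compute and a shell command to move; the robot and the scene stay as the last step left them, time stands still between calls to the robot, and variables do not carry over. Pictures are saved under pics/ and viewed, and the job is handed in when it is done.

```bash
mkdir -p pics; python3 - <<'E'
from station import sense,capture
import cv2,numpy as np,pickle
s=sense(); print(s)
for n in("scene","top"):
    c=capture(n); pickle.dump(c,open(n+".pkl","wb")); cv2.imwrite(f"pics/{n}0.png",c["frame"][:,:,::-1])
    print(n,c["fx"],c["fy"],c["cx"],c["cy"],c["dist"],c["world_to_cam"])
E
```

```text
{'time_s': 0.0, 'joints': array([ 8.56898950e+01,  2.20503414e+01,  4.50964021e-01,  1.14631390e-02,
       -6.83931784e+01, -1.48176474e+01]), 'joint_velocities': array([-0.12544184,  0.05689665,  0.02086598, -0.00057602,  0.0086474 ,
        0.00290063]), 'effort': array([ 2.27505056e-02, -3.76623595e+01,  1.78189337e+01,  3.87881353e+00,
       -8.56247521e-02,  1.53219706e-03]), 'tcp_pos': array([0.20482146, 0.59058534, 0.22247709]), 'ee_rot': array([[ 9.44814426e-01, -3.27605956e-01,  1.95250069e-04],
       [-3.27605981e-01, -9.44814430e-01,  1.15584666e-04],
       [ 1.46608858e-04, -1.73171150e-04, -9.99999974e-01]]), 'wrist_force': array([-0.44047488,  0.37862785,  0.21234275]), 'moment': array([-0.00559952,  0.03289217,  0.01491062]), 'gripper_width': 0.9993877986032879}
scene 404.4817466951252 404.4817466951252 318.14565488259603 193.95147911135135 [-0.0041138  0.         0.         0.         0.       ] [[-0.5564357   0.83078243 -0.01341137  0.30760914]
 [-0.58113436 -0.37759049  0.72090795  0.26543244]
 [ 0.59385366  0.40893273  0.69290104 -1.18416564]
 [ 0.          0.          0.          1.        ]]
top 374.2253732339486 374.2253732339486 315.8206988640123 198.26030777054723 [-0.07130622  0.          0.          0.          0.        ] [[ 0.01533725 -0.99980094  0.01276101  0.01956335]
 [ 0.99605731  0.01639261  0.08718443 -0.57476408]
 [-0.08737626  0.01137353  0.99611045 -0.72979614]
 [ 0.          0.          0.          1.        ]]
```

View pics/scene0.png

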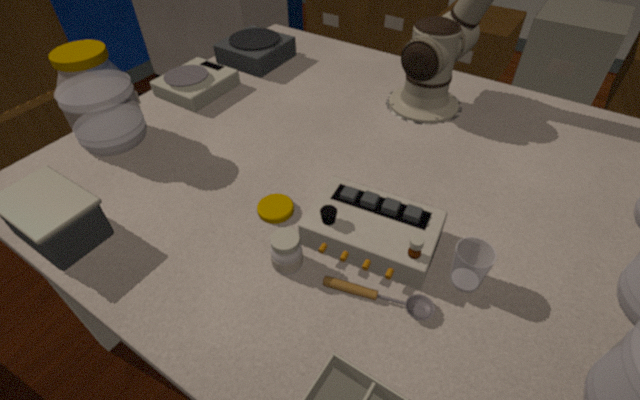

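View pics/top0.png

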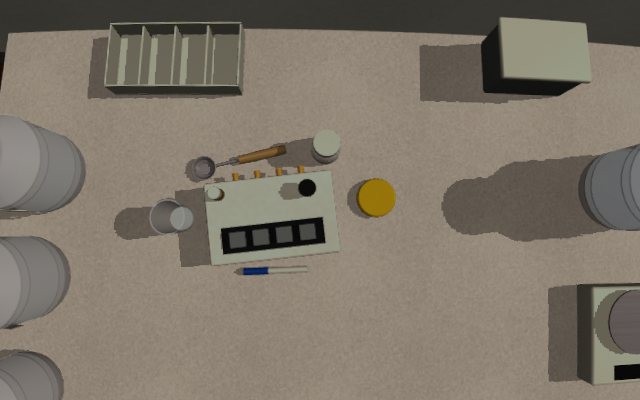

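```bash
python3 - <<'E'
import cv2,pickle
f=pickle.load(open("top.pkl","rb"))["frame"][:,:,::-1]
cv2.imwrite("pics/topc.png",cv2.resize(f[160:280,190:350],None,fx=5,fy=5,interpolation=cv2.INTER_CUBIC))
f=pickle.load(open("scene.pkl","rb"))["frame"][:,:,::-1]
cv2.imwrite("pics/scenec.png",cv2.resize(f[170:280,295:455],None,fx=5,fy=5,interpolation=cv2.INTER_CUBIC))
E
```

```text
(no output)
```

View pics/topc.png

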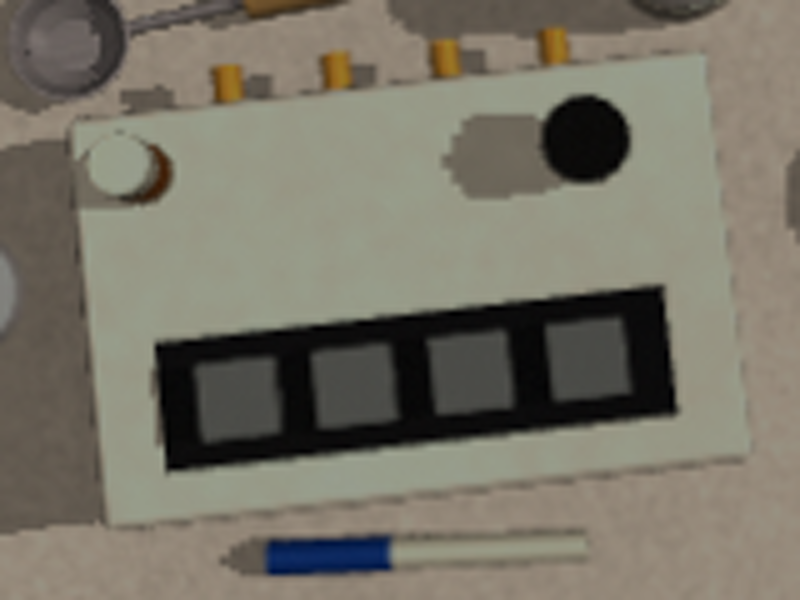

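View pics/scenec.png

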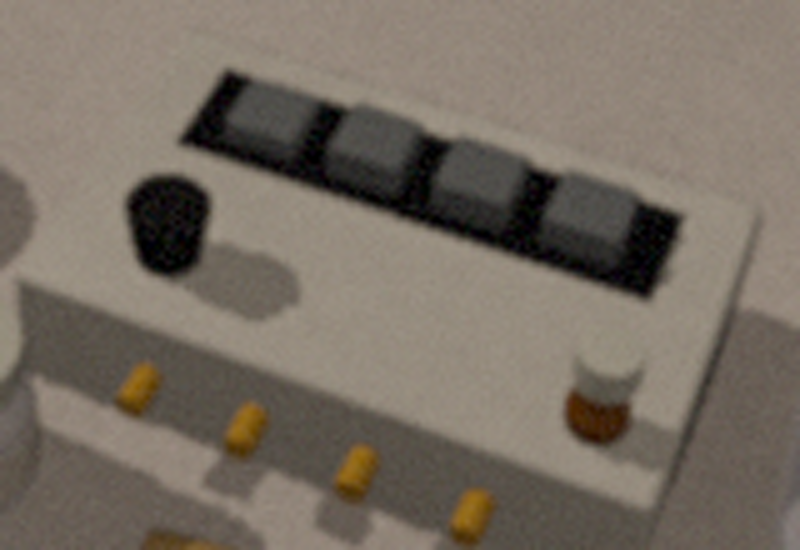

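The crops show the key row at about (237,240), (261,237), (284,234) and (307,232) in the top picture. The case-top corners are near crop pixels (72,122), (705,55), (748,458) and (108,525). Next I'll compute the pose.

```bash
cat > h.py <<'E'
import numpy as np,cv2,pickle
def proj(c,P):
    P=np.atleast_2d(P);W=np.array(c["world_to_cam"]);q=P@W[:3,:3].T+W[:3,3]; q=q*[1,-1,-1]
    K=np.array([[c["fx"],0,c["cx"]],[0,c["fy"],c["cy"]],[0,0,1]])
    return cv2.projectPoints(q.reshape(-1,1,3),np.zeros(3),np.zeros(3),K,np.array(c["dist"],float))[0].reshape(-1,2)
def back(c,uv,z):
    K=np.array([[c["fx"],0,c["cx"]],[0,c["fy"],c["cy"]],[0,0,1]])
    n=cv2.undistortPoints(np.array(uv,float).reshape(-1,1,2),K,np.array(c["dist"],float)).reshape(-1,2)
    W=np.array(c["world_to_cam"]);R=W[:3,:3];o=-R.T@W[:3,3]
    d=np.c_[n[:,0],-n[:,1],-np.ones(len(n))]@R
    return o+d*((z-o[2])/d[:,2])[:,None]
E
python3 - <<'E'
from h import *
from scipy.optimize import least_squares
t=pickle.load(open("top.pkl","rb"));s=pickle.load(open("scene.pkl","rb"))
cr=np.array([(72,122),(705,55),(748,458),(108,525)])/5+[190,160]-.4
kc=np.array([(239,400),(355,387),(470,372),(588,359)])/5+[190,160]-.4
B=back(t,cr,.06);print(B.round(4)); print([np.linalg.norm(B[i]-B[(i+1)%4]).round(4) for i in range(4)])
print(back(t,kc,.075).round(4))
loc=np.array([(.08,.125,.06),(.08,-.125,.06),(-.08,-.125,.06),(-.08,.125,.06)]+[(-.035,y,.075) for y in(.066,.022,-.022,-.066)])
sc=(np.array([(272,110),(375,137),(480,170),(592,203)])/5+[295,170]-.4)[::-1]  # key tops in scene
def W(p,L):
    c,s_=np.cos(p[2]),np.sin(p[2]);return L@np.array([[c,s_,0],[-s_,c,0],[0,0,1]])+[p[0],p[1],0]
f=lambda p:(proj(t,W(p,loc))-np.r_[cr,kc]).ravel()
r=least_squares(f,[.47,.1,.1]);print(r.x,np.degrees(r.x[2]),f(r.x).round(1))
L=loc[4:].copy();L[:,2]=.076;print("keys",W(r.x,L).round(4));print((proj(s,W(r.x,L))-sc).round(1))
L[:,2]=.072;print((proj(s,W(r.x,L))-sc).round(1))
g=lambda p:np.r_[f(p),(proj(s,W(p,L+[0,0,.003]))-sc).ravel()]
r=least_squares(g,r.x);print("joint",r.x);print(W(r.x,L+[0,0,.004]).round(4))
E
```

```text
[[ 0.5954  0.2458  0.06  ]
 [ 0.6256  0.0013  0.06  ]
 [ 0.4709 -0.017   0.06  ]
 [ 0.4414  0.2261  0.06  ]]
[np.float64(0.2464), np.float64(0.1558), np.float64(0.2449), np.float64(0.1553)]
[[0.4901 0.1745 0.075 ]
 [0.4957 0.1312 0.075 ]
 [0.502  0.0884 0.075 ]
 [0.5076 0.0444 0.075 ]]
[0.53350613 0.11401543 0.12327405] 7.063082831938739 [-1.  -1.1  0.8 -1.4  1.5  0.7 -1.2  1.4 -0.4 -0.3 -0.2 -0.2  0.3  0.3
  0.1  0.4]
keys [[0.4907 0.1752 0.076 ]
 [0.4961 0.1315 0.076 ]
 [0.5015 0.0879 0.076 ]
 [0.5069 0.0442 0.076 ]]
[[-0.6  0.1]
 [-0.2 -0.5]
 [-0.5 -0.8]
 [-0.3 -2.1]]
[[-0.9  1.6]
 [-0.5  1. ]
 [-0.6  0.6]
 [-0.4 -0.7]]
joint [0.53356344 0.11441989 0.12454623]
[[0.4906 0.1756 0.076 ]
 [0.4961 0.1319 0.076 ]
 [0.5016 0.0882 0.076 ]
 [0.507  0.0446 0.076 ]]
```

```bash
python3 - <<'E'
from h import *
t=pickle.load(open("top.pkl","rb"))
for z in(0,.15,.3):print(z,back(t,[(62,365),(68,275),(83,170),(170,216)],z).round(3)[:,:2].tolist())
R=np.array([[.9448,-.3276,0],[-.3276,-.9448,0],[0,0,-1]])
print(R.T@(np.array([.4906,.1756,.12])-[.2048,.5906,.2225]))
E
```

```text
0 [[0.217, 0.554], [0.406, 0.548], [0.629, 0.529], [0.534, 0.332]]
0.15 [[0.274, 0.455], [0.426, 0.449], [0.606, 0.434], [0.529, 0.275]]
0.3 [[0.33, 0.355], [0.445, 0.351], [0.583, 0.339], [0.524, 0.218]]
[0.40597784 0.29846392 0.1025    ]
```

```bash
python3 - <<'E'
from h import *
t=pickle.load(open("top.pkl","rb"));s=pickle.load(open("scene.pkl","rb"))
P=np.array([(.63,.60,0),(.41,.62,0),(.22,.62,0),(.63,.6,.2),(.41,.62,.2),(.22,.62,.2),(.205,.59,.22),(.205,.59,.35)])
print(proj(t,P).round(0).tolist(),proj(s,P).round(0).tolist())
for n,c,(a,b,x,y) in(("a",t,(90,400,0,130)),("b",s,(180,400,500,640))):
    cv2.imwrite(f"pics/j{n}.png",cv2.resize(c["frame"][a:b,x:y,::-1],None,fx=1.9 if n=="a" else 2.6,fy=1.9 if n=="a" else 2.6))
E
```

```text
[[52.0, 169.0], [36.0, 272.0], [33.0, 362.0], [-26.0, 150.0], [-47.0, 283.0], [-48.0, 399.0], [-43.0, 415.0], [-115.0, 451.0]] [[643.0, 427.0], [667.0, 315.0], [671.0, 243.0], [746.0, 367.0], [752.0, 240.0], [743.0, 165.0], [728.0, 144.0], [790.0, 72.0]]
```

View pics/ja.png

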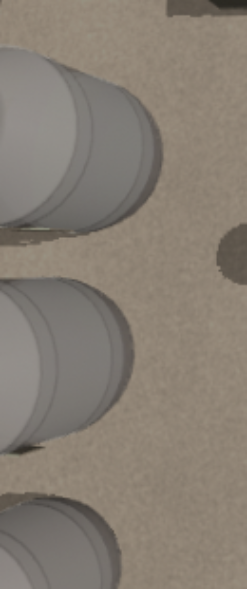

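View pics/jb.png

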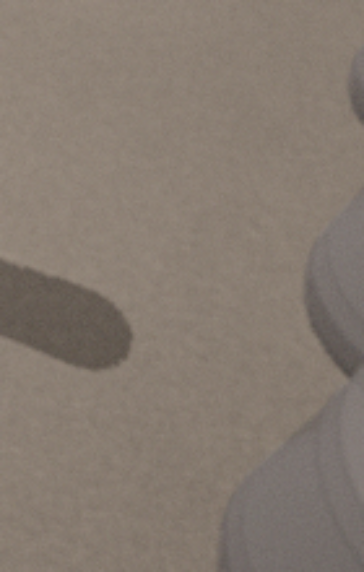

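The large containers on the left stand at y > 0.53 m and are about 0.13 m high, so they are below the tool. I'll move away level first, then descend.

```bash
J="python3 -m jog"; python3 -m jog '[[2.0,1.5,0,0,0,0],[2.0,1.5,0,0,0,0],[2.0,1.5,0,0,0,0],[2.0,1.5,0,0,0,0],[2.0,1.5,0,0,0,0]]' 
python3 -m jog '[[2.0,1.5,0,0,0,0],[2.0,1.5,0,0,0,0],[2.0,1.5,0,0,0,0],[2.0,1.5,0,0,0,0],[2.0,1.5,0,0,0,0]]' 0
```

```text
time_s: 0.52
tcp_pos: [0.2748, 0.4853, 0.2216]
ee_rot: [[0.945, -0.327, -0.001], [-0.327, -0.945, -0.002], [-0.0, 0.002, -1.0]]
wrist_force: [1.0, 0.3, -2.5]
gripper_width: 0.999
time_s: 0.93
tcp_pos: [0.3447, 0.3817, 0.2218]
ee_rot: [[0.945, -0.328, -0.001], [-0.328, -0.945, -0.001], [-0.001, 0.002, -1.0]]
wrist_force: [-0.4, 0.1, -1.9]
gripper_width: 0.706
```

```bash
python3 -m jog '[[2.0,1.5,0,0,0,0],[2.0,1.5,0,0,0,0],[2.0,1.5,0,0,0,0],[2.0,1.5,0,0,0,0],[2.0,1.5,0,0,0,0]]' 0
python3 -m jog '[[2.0,1.5,0,0,0,0],[2.0,1.5,0,0,0,0],[2.0,1.5,0,0,0,0],[2.0,1.5,0,0,0,0],[2.0,1.5,0,0,0,0]]' 0
python3 -m jog '[[0,0,1.5,0,0,-5.24],[0,0,1.5,0,0,-5.24],[0,0,1.5,0,0,-5.24],[0,0,1.5,0,0,-5.24],[0,0,1.5,0,0,-5.24]]' 0
python3 -m jog '[[0,0,0,0,0,0],[0,0,0,0,0,0],[0,0,0,0,0,0],[0,0,0,0,0,0],[0,0,0,0,0,0]]' 0
```

```text
time_s: 1.35
tcp_pos: [0.4145, 0.2781, 0.2219]
ee_rot: [[0.945, -0.328, -0.001], [-0.328, -0.945, -0.001], [-0.001, 0.001, -1.0]]
wrist_force: [0.7, 0.8, -2.3]
gripper_width: 0.323
time_s: 1.77
tcp_pos: [0.4843, 0.1746, 0.2218]
ee_rot: [[0.945, -0.328, -0.002], [-0.328, -0.945, -0.001], [-0.001, 0.001, -1.0]]
wrist_force: [0.5, -0.6, -3.1]
gripper_width: 0.02
time_s: 2.18
tcp_pos: [0.4838, 0.1755, 0.1462]
ee_rot: [[0.992, 0.127, -0.002], [0.127, -0.992, -0.001], [-0.002, 0.0, -1.0]]
wrist_force: [0.6, -0.1, -2.8]
gripper_width: 0.003
time_s: 2.6
tcp_pos: [0.4848, 0.1763, 0.1485]
ee_rot: [[0.992, 0.122, 0.002], [0.122, -0.992, 0.001], [0.002, -0.001, -1.0]]
wrist_force: [0.8, 0.1, -2.8]
gripper_width: 0.008
```

```bash

python3 -m jog '[[0.3,0,1.2,0,0,0],[0.3,0,1.2,0,0,0],[0,0,1.2,0,0,0],[0,0,1.2,0,0,0],[0,0,1.0,0,0,0]]' 0
python3 -m jog '[[0,0,0.5,0,0,0],[0,0,0.3,0,0,0],[0,0,0,0,0,0],[0,0,0,0,0,0],[0,0,0,0,0,0]]' 0
python3 - <<'E'
from station import capture
import cv2
c=capture("scene");cv2.imwrite("pics/s1.png",cv2.resize(c["frame"][130:280,270:470,::-1],None,fx=4,fy=4,interpolation=cv2.INTER_CUBIC))
E
```

```text
time_s: 3.02
tcp_pos: [0.4905, 0.1769, 0.0894]
ee_rot: [[0.992, 0.123, 0.001], [0.123, -0.992, 0.0], [0.001, -0.0, -1.0]]
wrist_force: [-0.1, -0.5, -2.4]
gripper_width: 0.004
time_s: 3.43
tcp_pos: [0.4908, 0.177, 0.0822]
ee_rot: [[0.992, 0.123, 0.001], [0.123, -0.992, 0.001], [0.001, -0.001, -1.0]]
wrist_force: [0.3, 0.1, -1.2]
gripper_width: 0.006
```

View pics/s1.png

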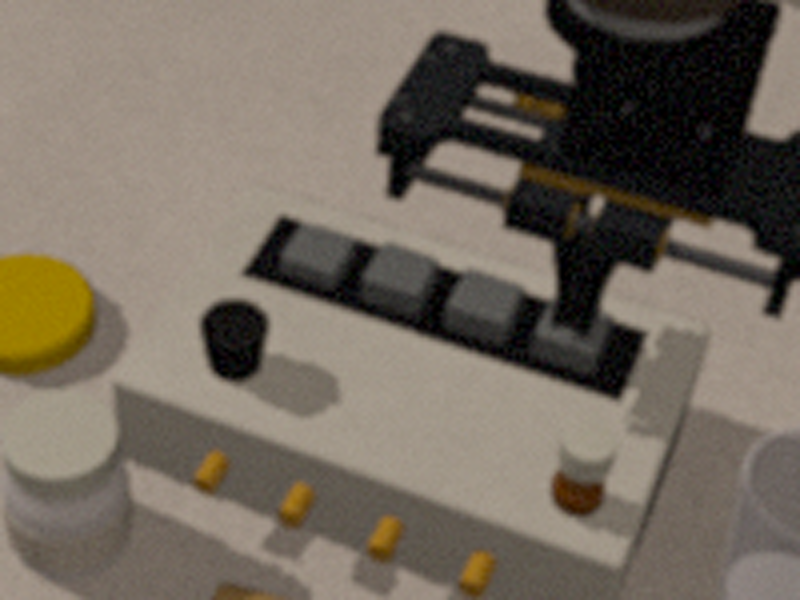

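The shut fingers are centred over key 1, at crop pixel (580,320), just above the cap. I'll step down slowly and watch the wrist force.

```bash

python3 -m jog '[[0,0,0.2,0,0,0],[0,0,0.2,0,0,0],[0,0,0,0,0,0],[0,0,0,0,0,0],[0,0,0,0,0,0]]' 0 | egrep 'tcp|force'
python3 -m jog '[[0,0,0.1,0,0,0],[0,0,0,0,0,0],[0,0,0,0,0,0],[0,0,0,0,0,0],[0,0,0,0,0,0]]' 0| egrep 'tcp|force'
python3 -m jog '[[0,0,0.1,0,0,0],[0,0,0,0,0,0],[0,0,0,0,0,0],[0,0,0,0,0,0],[0,0,0,0,0,0]]' 0| egrep 'tcp|force'
python3 -m jog '[[0,0,0.05,0,0,0],[0,0,0,0,0,0],[0,0,0,0,0,0],[0,0,0,0,0,0],[0,0,0,0,0,0]]' 0| egrep 'tcp|force'
```

```text
tcp_pos: [0.4903, 0.1767, 0.0775]
wrist_force: [-0.1, -0.4, -1.8]
tcp_pos: [0.4903, 0.1767, 0.0766]
wrist_force: [-0.2, 0.1, -1.6]
tcp_pos: [0.4904, 0.1767, 0.0757]
wrist_force: [-1.1, -0.1, -1.6]
tcp_pos: [0.4904, 0.1767, 0.0751]
wrist_force: [-1.2, -0.3, -0.2]
```

```bash

python3 -m jog '[[0,0,0.05,0,0,0],[0,0,0,0,0,0],[0,0,0,0,0,0],[0,0,0,0,0,0],[0,0,0,0,0,0]]' 0 | egrep 'tcp|force'
python3 -m jog '[[0,0,0.05,0,0,0],[0,0,0,0,0,0],[0,0,0,0,0,0],[0,0,0,0,0,0],[0,0,0,0,0,0]]' 0| egrep 'tcp|force'

```

```text
tcp_pos: [0.4903, 0.1767, 0.0745]
wrist_force: [0.1, 0.3, 0.6]
tcp_pos: [0.4903, 0.1768, 0.074]
wrist_force: [-0.9, -0.3, 0.5]
```

Contact came at z≈0.075 with about 2 N and the key yields, so key 1 is up. Next is key 2.

```bash

python3 -m jog '[[0,0,-0.6,0,0,0],[0,0,-0.6,0,0,0],[0,0,0,0,0,0],[0,2.2,0,0,0,0],[0,2.2,0,0,0,0]]' 0 | egrep 'tcp|force'
python3 -m jog '[[0,0,0.4,0,0,0],[0,0,0.4,0,0,0],[0,0,0,0,0,0],[0,0,0,0,0,0],[0,0,0,0,0,0]]' 0| egrep 'tcp|force'
python3 -m jog '[[0,0,0.1,0,0,0],[0,0,0,0,0,0],[0,0,0,0,0,0],[0,0,0,0,0,0],[0,0,0,0,0,0]]' 0| egrep 'tcp|force'
python3 -m jog '[[0,0,0.15,0,0,0],[0,0,0,0,0,0],[0,0,0,0,0,0],[0,0,0,0,0,0],[0,0,0,0,0,0]]' 0| egrep 'tcp|force'
python3 -m jog '[[0,0,0.1,0,0,0],[0,0,0,0,0,0],[0,0,0,0,0,0],[0,0,0,0,0,0],[0,0,0,0,0,0]]' 0| egrep 'tcp|force|time'
```

```text
tcp_pos: [0.4958, 0.1334, 0.0863]
wrist_force: [-0.6, -0.7, -2.5]
tcp_pos: [0.4958, 0.1337, 0.078]
wrist_force: [-0.2, 0.1, -2.3]
tcp_pos: [0.4958, 0.1332, 0.0771]
wrist_force: [0.5, -0.6, -3.0]
tcp_pos: [0.496, 0.1332, 0.0758]
wrist_force: [-0.6, 0.2, -0.8]
time_s: 8.07
tcp_pos: [0.4959, 0.1332, 0.0746]
wrist_force: [0.2, 0.5, -0.2]
```

```bash

python3 -m jog '[[0,0,0.05,0,0,0],[0,0,0,0,0,0],[0,0,0,0,0,0],[0,0,0,0,0,0],[0,0,0,0,0,0]]' 0| egrep 'tcp|force'
python3 -m jog '[[0,0,-0.6,0,0,0],[0,0,-0.6,0,0,0],[0,0,0,0,0,0],[0,2.2,0,0,0,0],[0,2.2,0,0,0,0]]' 0 | egrep 'tcp|force'
python3 -m jog '[[0,0,0.4,0,0,0],[0,0,0.4,0,0,0],[0,0,0,0,0,0],[0,0,0,0,0,0],[0,0,0,0,0,0]]' 0| egrep 'tcp|force'
python3 -m jog '[[0,0,0.1,0,0,0],[0,0,0,0,0,0],[0,0,0,0,0,0],[0,0,0,0,0,0],[0,0,0,0,0,0]]' 0| egrep 'tcp|force'
python3 -m jog '[[0,0,0.15,0,0,0],[0,0,0,0,0,0],[0,0,0,0,0,0],[0,0,0,0,0,0],[0,0,0,0,0,0]]' 0| egrep 'tcp|force'
python3 -m jog '[[0,0,0.1,0,0,0],[0,0,0,0,0,0],[0,0,0,0,0,0],[0,0,0,0,0,0],[0,0,0,0,0,0]]' 0| egrep 'tcp|force|time'
```

```text
tcp_pos: [0.496, 0.1332, 0.0742]
wrist_force: [0.7, 1.2, -0.4]
tcp_pos: [0.5009, 0.0894, 0.0862]
wrist_force: [0.3, -0.2, -2.6]
tcp_pos: [0.5012, 0.0899, 0.078]
wrist_force: [-0.4, 0.4, -1.8]
tcp_pos: [0.5012, 0.0895, 0.0771]
wrist_force: [-0.9, -0.9, -1.6]
tcp_pos: [0.5014, 0.0895, 0.0757]
wrist_force: [-1.0, 0.2, 0.7]
time_s: 10.57
tcp_pos: [0.5014, 0.0895, 0.0746]
wrist_force: [-0.0, 0.4, 0.5]
```

Key 3 also makes contact at 0.0757 and yields, so it is up too. Now key 4.

```bash

python3 -m jog '[[0,0,0.05,0,0,0],[0,0,0,0,0,0],[0,0,0,0,0,0],[0,0,0,0,0,0],[0,0,0,0,0,0]]' 0| egrep 'tcp|force'
python3 -m jog '[[0,0,-0.6,0,0,0],[0,0,-0.6,0,0,0],[0,0,0,0,0,0],[0,2.2,0,0,0,0],[0,2.2,0,0,0,0]]' 0 | egrep 'tcp|force'
python3 -m jog '[[0,0,0.4,0,0,0],[0,0,0.4,0,0,0],[0,0,0,0,0,0],[0,0,0,0,0,0],[0,0,0,0,0,0]]' 0| egrep 'tcp|force'
python3 -m jog '[[0,0,0.1,0,0,0],[0,0,0,0,0,0],[0,0,0,0,0,0],[0,0,0,0,0,0],[0,0,0,0,0,0]]' 0| egrep 'tcp|force'
python3 -m jog '[[0,0,0.15,0,0,0],[0,0,0,0,0,0],[0,0,0,0,0,0],[0,0,0,0,0,0],[0,0,0,0,0,0]]' 0| egrep 'tcp|force'
python3 -m jog '[[0,0,0.1,0,0,0],[0,0,0,0,0,0],[0,0,0,0,0,0],[0,0,0,0,0,0],[0,0,0,0,0,0]]' 0| egrep 'tcp|force|time'
```

```text
tcp_pos: [0.5014, 0.0895, 0.0741]
wrist_force: [0.8, 0.6, -0.5]
tcp_pos: [0.5063, 0.0458, 0.0862]
wrist_force: [0.2, -0.1, -2.7]
tcp_pos: [0.5066, 0.0463, 0.078]
wrist_force: [-0.5, -1.0, -1.8]
tcp_pos: [0.5066, 0.0458, 0.0771]
wrist_force: [-0.7, -0.3, -1.4]
tcp_pos: [0.5066, 0.0457, 0.0756]
wrist_force: [-0.3, 0.0, -2.7]
time_s: 13.07
tcp_pos: [0.5066, 0.0457, 0.0746]
wrist_force: [-0.1, 0.1, -1.7]
```

No contact at 0.0746, unlike the other three. I'll keep feeling downward.

```bash

python3 -m jog '[[0,0,0.1,0,0,0],[0,0,0,0,0,0],[0,0,0,0,0,0],[0,0,0,0,0,0],[0,0,0,0,0,0]]' 0| egrep 'tcp|force'
python3 -m jog '[[0,0,0.1,0,0,0],[0,0,0,0,0,0],[0,0,0,0,0,0],[0,0,0,0,0,0],[0,0,0,0,0,0]]' 0| egrep 'tcp|force'
python3 -m jog '[[0,0,0.1,0,0,0],[0,0,0,0,0,0],[0,0,0,0,0,0],[0,0,0,0,0,0],[0,0,0,0,0,0]]' 0| egrep 'tcp|force|time'
```

```text
tcp_pos: [0.5066, 0.0457, 0.0736]
wrist_force: [-0.2, -0.6, -2.1]
tcp_pos: [0.5068, 0.0458, 0.0726]
wrist_force: [0.2, 0.3, -1.1]
time_s: 14.32
tcp_pos: [0.5068, 0.0458, 0.0717]
wrist_force: [-0.0, 0.5, 0.5]
```

First contact comes at about 0.072, so key 4 is the latched one. I'll press it to the bottom (0.066).

```bash

python3 -m jog '[[0,0,0.1,0,0,0],[0,0,0.1,0,0,0],[0,0,0,0,0,0],[0,0,0,0,0,0],[0,0,0,0,0,0]]' 0| egrep 'tcp|force'
python3 -m jog '[[0,0,0.1,0,0,0],[0,0,0.1,0,0,0],[0,0,0.1,0,0,0],[0,0,0,0,0,0],[0,0,0,0,0,0]]' 0| egrep 'tcp|force'
python3 -m jog '[[0,0,0.1,0,0,0],[0,0,0,0,0,0],[0,0,0,0,0,0],[0,0,0,0,0,0],[0,0,0,0,0,0]]' 0| egrep 'tcp|force|time'
```

```text
tcp_pos: [0.5067, 0.0458, 0.0696]
wrist_force: [-0.4, 0.7, 0.8]
tcp_pos: [0.5067, 0.0458, 0.0666]
wrist_force: [-0.6, 0.6, 2.2]
time_s: 15.57
tcp_pos: [0.5068, 0.0458, 0.0664]
wrist_force: [-2.2, 0.9, 7.1]
```

Bottom stop reached: the force jumped to about 9 N over baseline at 0.0664. Now I'll let go and retreat.

```bash

python3 -m jog '[[0,0,-0.5,0,0,0],[0,0,-0.8,0,0,0],[0,0,-1.5,0,0,0],[0,0,-2.0,0,0,0],[0,0,-2.0,0,0,0]]' 0| egrep 'tcp|force'
python3 -m jog '[[0,0,-1.5,0,0,0],[-3,0,0,0,0,0],[-3,0,0,0,0,0],[-3,0,0,0,0,0],[0,0,0,0,0,0]]' 0| egrep 'tcp|force'
python3 - <<'E'
from station import capture,sense
from h import *
for n,(a,b,x,y) in(("scene",(130,280,270,470)),("top",(130,280,170,370))):
    c=capture(n);pickle.dump(c,open(n+"2.pkl","wb"));cv2.imwrite(f"pics/{n}2.png",cv2.resize(c["frame"][a:b,x:y,::-1],None,fx=4,fy=4,interpolation=cv2.INTER_CUBIC))
E
```

```text
tcp_pos: [0.5051, 0.0453, 0.1335]
wrist_force: [-0.0, 0.1, -2.6]
tcp_pos: [0.4105, 0.0326, 0.1474]
wrist_force: [-0.5, 0.1, -3.0]
```

View pics/scene2.png

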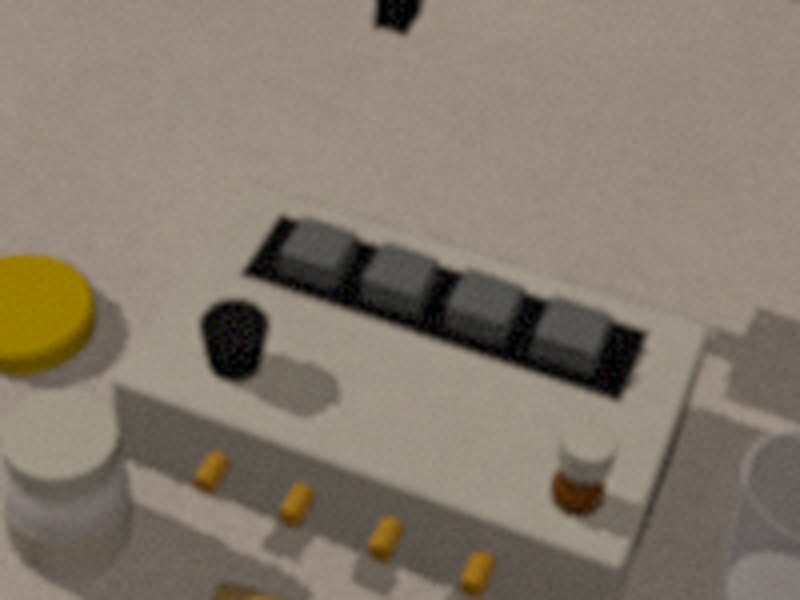

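View pics/top2.png

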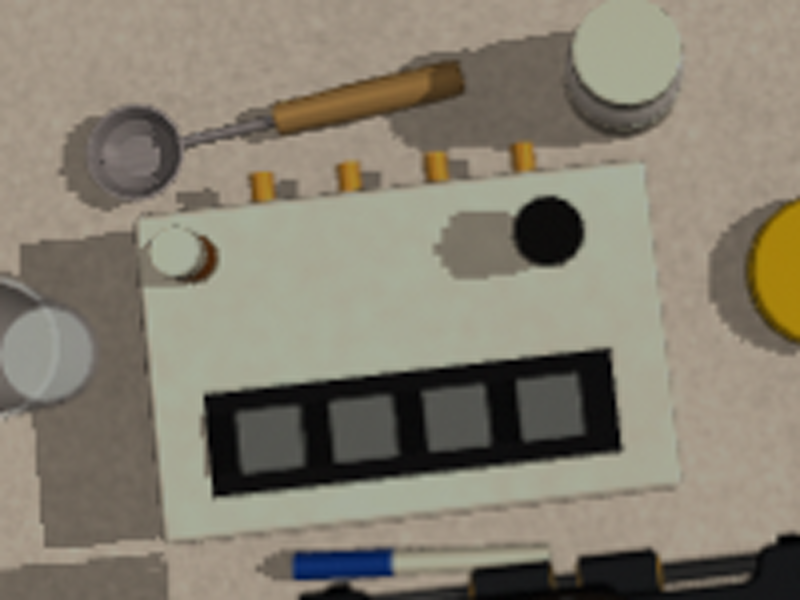

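Key 4, at crop (318,247) in the scene view, looks raised, and the vial, stopper, lid, pen, jar and spoon are where they were. I'll check key 4 against the first picture with numbers.

```bash
python3 - <<'E'
from h import *
a=pickle.load(open("scene.pkl","rb"))["frame"];b=pickle.load(open("scene2.pkl","rb"))["frame"]
A=cv2.cvtColor(a,6).astype(np.float32);B=cv2.cvtColor(b,6).astype(np.float32)
for k,(u,v) in zip((4,3,2,1),((349,193),(370,199),(391,205),(413,212))):
    w=np.s_[v-9:v+10,u-9:u+10]
    print(k,"mean|diff|",abs(A[w]-B[w]).mean().round(2),"shift",np.round(cv2.phaseCorrelate(A[w].copy(),B[w].copy(),cv2.createHanningWindow((19,19),cv2.CV_32F))[0],2))
x=[cv2.resize(f[180:225,335:430,::-1],None,fx=8,fy=6,interpolation=cv2.INTER_CUBIC) for f in(a,b)]
cv2.imwrite("pics/cmp.png",np.vstack(x))
E
```

```text
4 mean|diff| 8.29 shift [ 0.02 -1.13]
3 mean|diff| 5.29 shift [-0.11 -0.06]
2 mean|diff| 5.27 shift [ 0.04 -0.03]
1 mean|diff| 5.24 shift [ 0.15 -0.15]
```

View pics/cmp.png

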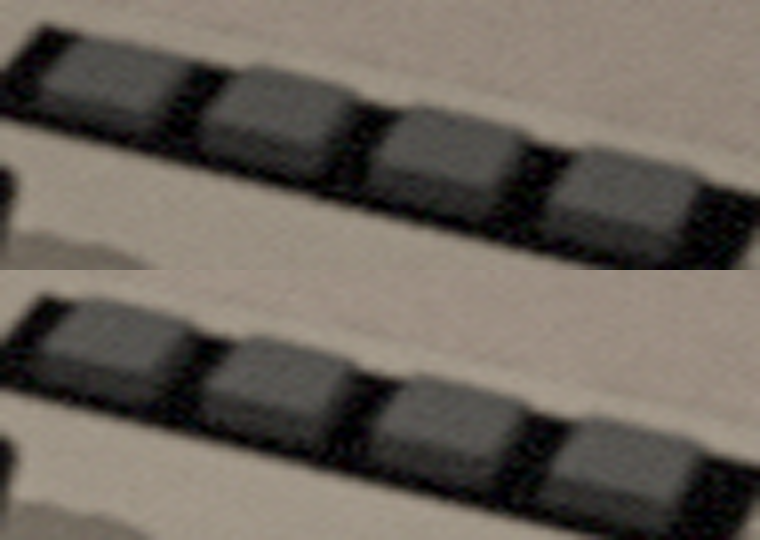

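Key 4 (left in this view) moved up by about 1.1 px, or roughly 3–4 mm, and now stands level with the others. Keys 1–3 have not changed. Handing in.

```bash
python3 -c "
from station import *
s=sense();print(s['time_s'],s['tcp_pos'],s['wrist_force'])
finish_job()"
```

```text
16.5 [0.41610568 0.03428789 0.14873317] [ 1.01599982  0.77125593 -1.43593763]
the job is handed in; nothing more can be done
```

I tapped the keys from left to right and found that key 4, the rightmost, was the latched one. I pressed it to the bottom and let go, and it sprang up. I handed the job in at 16.5 s; it reports no verdict.

- **Taps:** Keys 1–3 each made contact at about 75–76 mm height and yielded lightly at roughly 2 N; I pressed them no deeper than about 2 mm. Key 4 gave no contact until about 72 mm.
- **Press:** Key 4 reached its bottom stop at about 66.4 mm, where the force rose to roughly 9 N above the no-contact reading.
- **Last check:** In the scene picture, key 4 moved up by about 1.1 px (roughly 3–4 mm) against the first picture and now looks level with the others. Keys 1–3 shifted by 0.2 px or less. By eye, the vial, stopper, lid, pen, jar and spoon had not moved, and the beaker was only partly in view. The tool was clear of everything, at 0.149 m height.

**Uncertainty:** The wrist force read between about −1 and −3 N with nothing touching, so the small tap forces are approximate. No checks failed or disagreed.

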